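# Prime the wash line with the hand pump

## Task

Prime the analyser's wash line: with closed fingertips press the wide round plunger of the hand pump all the way down and let it spring all the way back up, again and again, until the steel indicator pin beside it stands fully out, then leave the plunger up and released. Do not touch the pin, press the small vent button, pull the plunger up or disturb the other things; nothing is to be gripped or lifted.

Things in the scene. Friction and masses are not known exactly. Their poses are not given: they have to be found in the camera images.
- pump: hand priming pump, fixed to the bench: black case with pale deck plate, 130 (its x) x 200 (its y) x 95 mm high; origin at the centre of its underside, z up. In its frame the plunger's axis is at x 0, y +52 mm; the pin's at x +22, y -58 mm; the vent button's at x -34, y -58 mm. A round gauge and two brass nipples (show only) are on its -x face
- plunger_top (a point): centre of the top of the plunger: a black mushroom head 60 mm in diameter and 16 mm thick on an 18 mm steel stem. At rest the top is 52 mm above the deck (147 mm above the bench); the point moves down with the plunger
- plunger (a joint): how far the plunger is pressed, m: 0 at rest, 0.026 all the way down (hard stop). Its spring brings it back up in about half a second after the finger lifts off; pressing takes 2 to 12 N. A full stroke (0.026 down, and back up to within 0.002 of rest) lifts the pin by about 10 mm (the first stroke by up to 20 mm); a stroke under about 0.021 may not lift it at all
- pin_top (a point): centre of the top of the indicator pin, a vertical steel rod 9 mm in diameter with a 15 mm flat head, rising from a 22 mm collar on the deck. The pin stays where the strokes bring it; its top is 103 mm above the bench when in and about 163 mm when fully out
- pin: the indicator pin as a moving part; its origin lies on the pin's axis and its z in the pump's frame (= world z) is how far the pin stands out, m: 0 when its head sits on the collar, about 0.060 fully out, when a narrow neck (6 mm diameter) appears just above the collar. It starts between 0 and 0.017, so 4 or 5 full strokes are needed; strokes after that do nothing and no harm
- vent (a joint): how far the vent button is pressed, m: 0 at rest, 0.006 fully in; must stay up
- vent_top (a point): centre of the top of the vent button, a plain steel button 20 mm in diameter standing 10 mm above the pump's deck
- beaker: bystander: open white plastic beaker, 80 mm diameter, 105 mm high, loose; origin at the centre of its underside
- reagent: bystander: amber jar with white cap, 52 mm diameter, 100 mm high, loose; origin at the centre of its underside
- tip_box: bystander: grey box with clear lid, 72 x 72 x 60 mm, loose; origin at the centre of its underside
- tube_rack: bystander: white rack of glass tubes, 50 x 160 x 88 mm, loose; origin at the centre of its underside
- pipette: bystander: grey and white pipette lying on the bench, 230 mm long along its x, 24 mm high, loose; origin under the handle's nose end
- wash_bottle: bystander: white bottle, 70 mm diameter, 170 mm high, loose; origin at the centre of its underside

How it is judged:
By the outcome, as a careful person would: the job done as asked, in the order asked, and still so for the second after the job is handed in, with the robot touching nothing.
It also fails if it takes over 45 s, if anything falls off the work surface, if the arm or the gripper's body presses on something with over 40 N, if the wrist force passes 120 N, or if a joint passes its speed limit or range.

## Robot

A 6-joint arm with a two-finger parallel gripper is mounted at the origin on the work surface. World frame = base frame: x ahead of the robot, y to its left, z up, the work surface at z = 0. Lengths are in m, angles in rad, forces in N, time in s.
With the tool pointing down it reaches from about 0.25 to 0.775 m from the base axis. Payload 4 kg.
Tool frame: the origin (TCP) lies on the centre line of the jaws, within the pads' length; the fingertips stand 14 mm ahead of it and the grasp point (between the pads) lies 5 mm behind it (robot.tcp_to_tips is the distance from the TCP to the fingertips, in m); z points along the fingers, y is the line along which they close (so a half turn about z gives the same grasp; the last joint's range is limited). The gripper opens to 94 mm and grips with 3 to 60 N. Pads are 16 mm wide; open, the fingers measure 119 mm over their backs; the gripper's body (75 mm by 177 mm) begins 78 mm behind the grasp point.
Start: joints at [-1.321, 0.087, 1.371, -0, 1.684, -0.103], TCP at [0.19, -0.516, 0.22] pointing down, gripper open.
Joint ranges: [-3.1, 3.1], [-0.76, 2.03], [0.27, 2.55], [-1.08, 4.22], [0.17, 2.65], [-2.57, 2.57]. Speed limits (rad/s): [2.79, 2.79, 3.14, 3.14, 3.14, 3.14].

## Interface

Orientations are given as [roll, pitch, yaw] about the fixed x, y, z axes, in that order (R = Rz(yaw) Ry(pitch) Rx(roll)).
In Python, from bench import robot gives the robot as it stands.
- The arm moves only by the tool carry_out, never from a script. Its argument "increments" is a list of rows, each a list of 3 entries, a list of its own where there are three numbers: the closure in counts, from 0 (fully open) to 255 (shut), then the shift along the tool's x, y, z in mm, then the turn about the tool's z in degrees. In form: [[fingers, [dx, dy, dz], twist], ...]. A call has 1 to 8 rows; each row shifts and turns the commanded pose from where the row before left it, along the tool's axes as they then stand; what a row does not reach is not made up. A row lasts 1/10 s, in which the tool goes at most 50 mm and 8.59 degrees, less where a joint would pass 70% of its speed; a pose out of reach is approached as far as the arm can. A call with a gripper value outside its range is refused whole. The fingers move at their own pace and stop on an object; the grip force is fixed at half the most. Time passes only in rows, so rows that do not move let the fingers close. It gives the time, the measured TCP pose, the force, the opening and the grip force at its end, in the units of the state.
- robot.get_obs(): the state, without advancing time (a new reading comes with each control period).
- robot.snapshot(name): name is "side" or "top" or "wrist"; returns the picture (400x640x3 uint8, blue, green, red); there is no depth.
- robot.get_calibration(name): a dict with "vfov" (degrees; the focal length in pixels is half the picture's height over the tangent of half this angle, whatever the lens; pixels are square), "cx", "cy" (the principal point, pixels), "k1" (the pictures are not rectified: a ray, as slopes to the right and down, at radius r is drawn at 1 + k1 r^2 times it, then the intrinsics apply), "T" (4x4, takes a point from camera to world coordinates). Camera axes: x right, y down, z forward; pixel columns grow to the right and rows downward; lengths in m; the calibration is good to about 2 mm. A picture is of the moment at which its call begins: read the wrist's pose just before it. get_calibration takes no time and is no camera call; for the wrist camera it gives the pose at the moment of the call.
- robot.close_job(): hands the job in; it is judged then, once.
The state is a dict: "time": time; "joint_positions": joint angles; "qvel": joint speeds; "joint_torque": joint torques, N m; "tool_pos": TCP position; "ee_rot": TCP orientation; "wrist_force": force on the tool from outside, world axes, zero at the start; "wrist_torque": the same for the moment, N m; "width": finger opening in m; "finger_force": force on a finger pad.
Only numpy, scipy, OpenCV 4.12 (cv2) and the standard library are available. Lean on these libraries where they do the work, as an engineer would, in place of code of your own. Each camera call takes 0.05 s, during which the arm holds its last target. There are 200 camera calls.

## Working session

There is one attempt and no reset: what is moved stays moved. The work goes in short steps, Python scripts to look and compute and a tool call to move; the robot and the scene stay as the last step left them, time stands still between calls to the robot, and variables do not carry over. Pictures are saved under pics/ and viewed, at most 10 in all, crops included, and the job is handed in when it is done.

Besides the shell and the picture viewer there is one more tool, called by a JSON object that holds its "api" and its "payload". carry_out: Moves the arm, as the interface text tells. Its arguments: {"type":"object","properties":{"increments":{"type":"array","items":{"type":"array"}}},"required":["increments"]}

```bash
mkdir -p pics
python3 - <<'E'
from bench import robot
import cv2
print(robot.get_obs())
for n in("top","side"):
    cv2.imwrite(f"pics/{n}0.png",robot.snapshot(n))
    print(n,robot.get_calibration(n))
E
```

```text
{'time': 0.0, 'joint_positions': array([-1.32106631e+00,  8.79327767e-02,  1.37226227e+00, -4.43530021e-06,
        1.68359883e+00, -1.03092371e-01]), 'qvel': array([ 0.00042937, -0.00180097,  0.00034583, -0.00092036, -0.00012064,
       -0.00014209]), 'joint_torque': array([ 5.86781571e-04, -3.40181065e+01, -3.02424216e+01,  7.18908641e-02,
        3.30252189e-02, -1.65825613e-04]), 'tool_pos': array([ 0.18991868, -0.51560863,  0.21831224]), 'ee_rot': array([-3.13940267e+00, -2.22141933e-04,  3.52821648e-01]), 'wrist_force': array([ 0.19517833,  0.55574882, -1.15992106]), 'wrist_torque': array([-0.02922803, -0.04802217, -0.02972347]), 'finger_force': 0.0, 'width': 0.09418505034806544}
top {'vfov': 42.37898705310767, 'cx': 317.2930375023735, 'cy': 199.2599382054391, 'k1': -0.06090386714659256, 'T': array([[ 0.01144933, -0.99729509,  0.07260457,  0.42091628],
       [-0.99990478, -0.01197812, -0.00685187,  0.01519051],
       [ 0.007703  , -0.07251921, -0.99733727,  1.72113424],
       [ 0.        ,  0.        ,  0.        ,  1.        ]])}
side {'vfov': 51.72071738691935, 'cx': 310.03728184820585, 'cy': 201.0183419727157, 'k1': -0.010255923498754635, 'T': array([[-0.85863948, -0.33122698,  0.39118657,  0.06411379],
       [-0.51225872,  0.52748508, -0.67775401,  0.88366592],
       [ 0.01814534, -0.78233508, -0.62259342,  0.91151361],
       [ 0.        ,  0.        ,  0.        ,  1.        ]])}
```

View pics/top0.png

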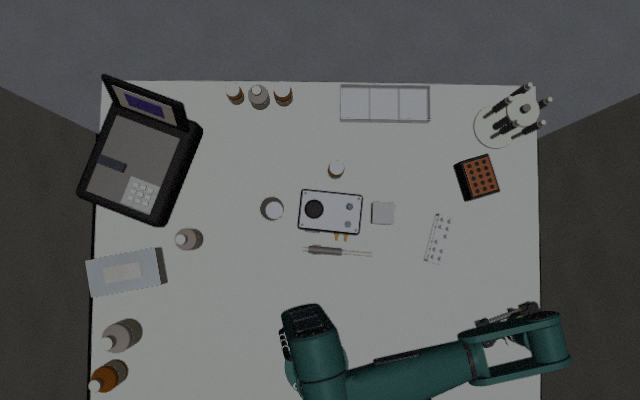

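View pics/side0.png

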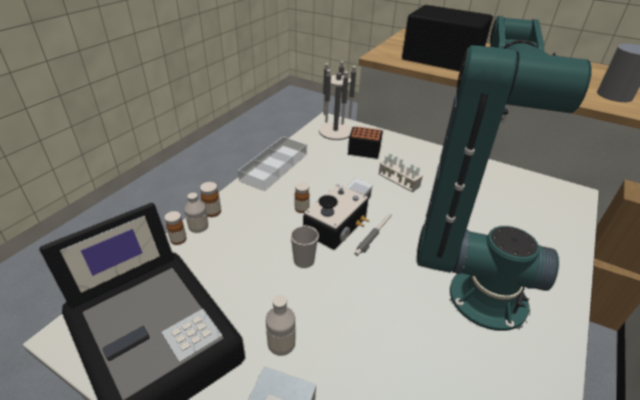

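The top view shows the pump at about (331,211), the plunger at (314,209), the pin at about (350,197) and the vent at (348,223). The side view agrees: the plunger faces the camera, with the beaker, jar and pipette close by. Next I measure these more exactly.

```bash
cat > h.py <<'E'
import numpy as np, cv2
from scipy.optimize import brentq
def K(c):
    f=200/np.tan(np.radians(c["vfov"])/2); return np.array([[f,0,c["cx"]],[0,f,c["cy"]],[0,0,1.]]),np.array([c["k1"],0,0,0,0])
def cast(c,px,z):
    k,d=K(c); p=cv2.undistortPoints(np.array(px,float).reshape(-1,1,2),k,d).reshape(-1,2)
    r=np.c_[p,np.ones(len(p))]@c["T"][:3,:3].T; o=c["T"][:3,3]
    return o+r*((z-o[2])/r[:,2])[:,None]
def proj(c,P):
    k,d=K(c); T=np.linalg.inv(c["T"]); q=cv2.projectPoints(np.array(P,float).reshape(-1,1,3),cv2.Rodrigues(T[:3,:3])[0],T[:3,3],k,d)[0]
    return q.reshape(-1,2)
E
python3 - <<'E'
from h import *
from bench import robot
c=robot.get_calibration("top"); im=cv2.imread("pics/top0.png")
x0,y0=290,180
g=cv2.cvtColor(im,cv2.COLOR_BGR2GRAY)
cr=im[y0:245,x0:400]; cv2.imwrite("pics/crop.png",cv2.resize(cr,None,fx=7,fy=7,interpolation=cv2.INTER_CUBIC))
m=(g[y0:245,x0:370]<60).astype(np.uint8)
n,l,s,ce=cv2.connectedComponentsWithStats(m)
for i in range(1,n):
    if s[i,4]>20: 
        p=ce[i]+[x0,y0]; print(s[i],p,cast(c,p,.147)[0],cast(c,p,.095)[0])
E
```

```text
[  8  10  61  45 154] [320.79220779 225.33116883] [ 0.45594939 -0.0072042   0.147     ] [ 0.45710667 -0.00794399  0.095     ]
[ 15  20  18  18 270] [313.49259259 208.64074074] [0.50663752 0.01565747 0.147     ] [0.50946924 0.0156729  0.095     ]
```

View pics/crop.png

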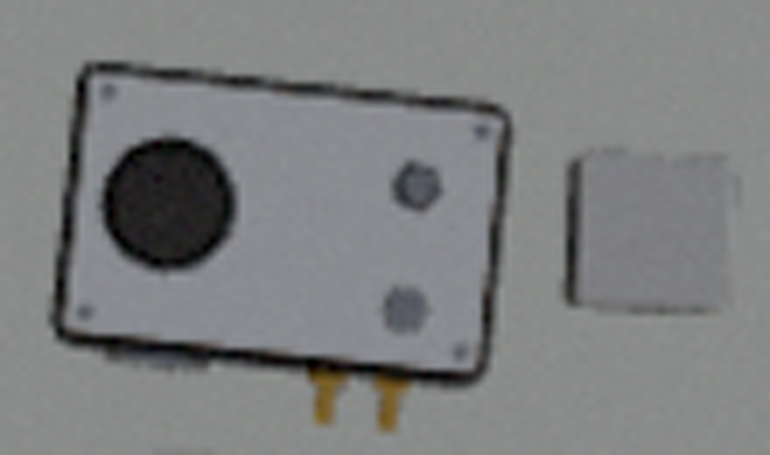

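The crop shows the plunger head centred at crop (170,204). The pin at (416,187) and vent at (405,310) sit 112 mm away, as expected. The plunger top is at about (0.507, 0.016). I close the fingers and travel above everything.

{"api": "carry_out", "payload": {"increments": [[255, [20, -16, 0], 0], [255, [34, -28, 0], 0], [255, [34, -28, 0], 0], [255, [34, -28, 0], 0], [255, [34, -28, 0], 0], [255, [34, -28, 0], 0], [255, [34, -28, 0], 0], [255, [34, -28, 0], 0]]}}

```text
time: 0.9
tool_pos: [0.3592, -0.2263, 0.2191]
ee_rot: [-3.141, 0.0, 0.352]
wrist_force: [1.0, -0.2, -0.7]
width: 0.0334
finger_force: 0.0
```

{"api": "carry_out", "payload": {"increments": [[255, [34, -27, 0], 0], [255, [34, -27, 0], 0], [255, [34, -27, 0], 0], [255, [34, -27, 0], 0], [255, [34, -27, 0], 0], [255, [34, -27, 0], 0], [255, [19, -16, 0], 0], [255, [0, 0, 0], 0]]}}

```text
time: 1.7
tool_pos: [0.5072, 0.0187, 0.2184]
ee_rot: [-3.14, 0.001, 0.357]
wrist_force: [-0.0, -0.4, 0.4]
width: 0.0004
finger_force: 0.0
```

Run:
```python
from h import *
from bench import robot
print(robot.get_obs()["tool_pos"],robot.get_obs()["width"])
c=robot.get_calibration("side"); im=robot.snapshot("side")
print(proj(c,[[.507,.016,.147],[.507,.016,.205],[.528,-.097,.095]]))
u,v=proj(c,[[.507,.016,.147]])[0].astype(int)
a=im[v-70:v+50,u-80:u+80]
c2=robot.get_calibration("wrist"); b=robot.snapshot("wrist")
cv2.imwrite("pics/both.png",np.hstack([cv2.resize(a,(400,300),interpolation=cv2.INTER_CUBIC),cv2.resize(b,(400,250)) if 0 else cv2.copyMakeBorder(cv2.resize(b,(400,250)),0,50,0,0,0)]))
print(u,v,proj(c2,[[.507,.016,.147]]))
```

```text
[0.5072229  0.01871464 0.21838068] 0.0004257284804069421
[[326.81672464 198.92718557]
 [327.68229742 183.27839019]
 [337.21717163 191.22473495]]
326 198 [[322.53782562 216.06430228]]
```

View pics/both.png

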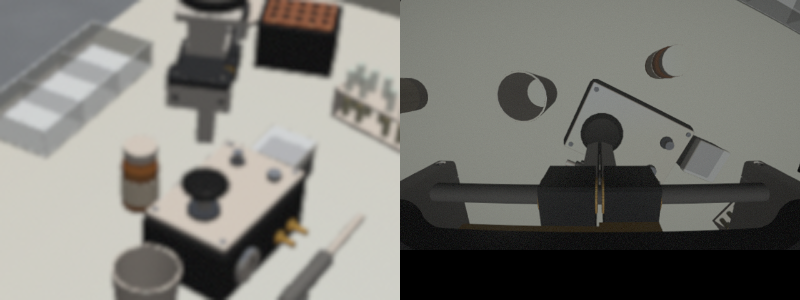

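The side crop (left) shows the tips above the head, whose centre is at about (206,182). That is 1–2 px from my estimate. In the wrist view (right) the head is at (602,132). I refine using both views.

Run:
```python
from h import *
from bench import robot
c=robot.get_calibration("wrist"); im=robot.snapshot("wrist")
g=cv2.GaussianBlur(cv2.cvtColor(im,cv2.COLOR_BGR2GRAY),(3,3),0).astype(float)
# radial edge on upper arc
pts=[]
for a in np.radians(np.arange(190,351,8)):
    r=np.arange(22,48,.5); x=323+r*np.cos(a); y=211+r*np.sin(a)
    v=cv2.remap(g.astype(np.float32),x.astype(np.float32)[None],y.astype(np.float32)[None],1)[0]
    i=np.argmax(np.gradient(v)); pts.append((x[i],y[i]))
w=cast(c,pts,.147); 
from scipy.optimize import least_squares
f=least_squares(lambda p:np.hypot(w[:,0]-p[0],w[:,1]-p[1])-p[2],[.507,.016,.03],loss="soft_l1",f_scale=.001)
print("wrist",f.x,np.round(1e3*f.fun,1),c["T"][:3,3])
s=robot.get_calibration("side"); b=cv2.imread("pics/side0.png")
th=np.linspace(0,6.28,40)
for P in([.507,.016],f.x[:2]):
    q=proj(s,[[P[0]+.03*np.cos(t),P[1]+.03*np.sin(t),.147] for t in th]); print(q.min(0),q.max(0))
G=cv2.cvtColor(b,cv2.COLOR_BGR2GRAY)[190:216,312:345]
print(G)
```

```text
wrist [0.50903559 0.01670844 0.02841752] [ 0.1 -0.  -0.1 -0.2  0.1  0.  -0.  -0.1  0.1  0.3  0.1  0.2 -0.2 -0.1
 -0.2 -0.2  0.1 -0.1  0.2  0.1 -0. ] [0.57390789 0.0428321  0.3831615 ]
[316.82415918 192.85562481] [336.7960614  205.23378272]
[316.11926799 192.75932166] [336.08613048 205.13055426]
[[203 203 203 202 203 203 203 203 203 203 203 204 204 203 203 202 197 193
  196 199 199 199 198 199 195 182 153 118  93  92 113 152 184]
 [203 203 203 203 203 203 203 203 203 204 203 203 204 203 203 199 194 193
  197 198 199 199 199 199 192 167 122  88  74  75  93 132 172]
 [203 203 203 203 204 203 203 203 203 203 203 203 203 203 202 198 196 197
  198 199 199 199 200 198 192 162 114  78  68  70  80 117 164]
 [203 203 203 204 204 203 203 203 203 203 203 200 198 196 194 192 191 192
  193 196 198 199 199 199 194 172 134  98  85  83  93 126 168]
 [203 203 204 204 203 203 203 203 202 199 193 182 170 165 163 160 159 162
  169 180 188 192 196 198 196 186 165 145 131 131 142 162 184]
 [203 203 203 203 203 204 202 201 195 180 161 139 118 109 107 102 102 108
  120 137 152 166 181 193 197 196 191 183 175
[... 2058 characters left out ...]
9 199 199 199]
 [199 199 199 199 199 199 198 190 155  97  71  70  68  67  67  69  69  70
   69  69  71  99 152 190 198 199 198 199 199 199 199 198 199]
 [199 199 199 198 199 199 198 190 155  97  69  68  69  69  69  68  69  69
   69  69  71  95 150 189 198 199 198 199 199 199 199 199 199]
 [199 199 198 199 199 199 199 192 161 110  74  67  68  68  68  69  68  68
   68  68  71 102 155 190 198 199 198 199 199 199 199 199 198]
 [197 198 199 198 199 199 199 195 178 143 104  76  64  64  65  66  66  66
   66  70  91 131 172 194 199 199 199 199 199 199 198 199 198]
 [185 193 197 199 199 199 198 197 192 176 149 117  91  78  73  69  70  74
   85 104 134 168 190 197 199 199 199 199 198 198 199 199 198]]
```

{"api": "carry_out", "payload": {"increments": [[255, [1, 3, 25], 0], [255, [0, 0, 25], 0], [255, [0, 0, 10], 0], [255, [0, 0, 10], 0], [255, [0, 0, 10], 0], [255, [0, 0, 2], 0], [255, [0, 0, 1], 0], [255, [0, 0, 0], 0]]}}

```text
time: 2.65
tool_pos: [0.5076, 0.0123, 0.1382]
ee_rot: [3.14, 0.002, 0.351]
wrist_force: [-5.0, -1.7, 5.4]
width: 0.0008
finger_force: 2.7
```

{"api": "carry_out", "payload": {"increments": [[255, [0, 0, 2], 0], [255, [0, 0, 2], 0], [255, [0, 0, 0], 0]]}}

```text
time: 2.95
tool_pos: [0.5079, 0.0123, 0.1349]
ee_rot: [3.14, 0.001, 0.351]
wrist_force: [-4.7, -2.5, 8.3]
width: 0.0004
finger_force: 3.8
```

{"api": "carry_out", "payload": {"increments": [[255, [0, 0, 2], 0], [255, [0, 0, 2], 0], [255, [0, 0, 0], 0]]}}

```text
time: 3.25
tool_pos: [0.508, 0.0123, 0.1347]
ee_rot: [3.139, -0.001, 0.352]
wrist_force: [-10.6, -1.2, 21.5]
width: 0.0004
finger_force: 10.5
```

Hard stop reached at 21 N. I lift off and let it spring back.

{"api": "carry_out", "payload": {"increments": [[255, [0, 0, -25], 0], [255, [0, 0, -25], 0], [255, [0, 0, 0], 0], [255, [0, 0, 0], 0], [255, [0, 0, 0], 0], [255, [0, 0, 0], 0], [255, [0, 0, 0], 0], [255, [0, 0, 0], 0]]}}

```text
time: 4.05
tool_pos: [0.5083, 0.0136, 0.1776]
ee_rot: [-3.141, 0.001, 0.353]
wrist_force: [-0.0, -1.3, -0.1]
width: 0.0003
finger_force: 0.0
```

Run:
```python
from h import *
from bench import robot
im=robot.snapshot("side"); b=cv2.imread("pics/side0.png")
f=lambda a:cv2.resize(a[160:240,290:375],None,fx=4.5,fy=4.5,interpolation=cv2.INTER_CUBIC)
cv2.imwrite("pics/s1.png",np.hstack([f(b),f(im)]))
print(robot.get_obs()["tool_pos"],proj(robot.get_calibration("side"),[[.534,-.094,z] for z in(.103,.163)]))
```

```text
[0.50840753 0.01359038 0.17784313] [[335.3111202  189.15400423]
 [336.3717176  174.0609458 ]]
```

View pics/s1.png

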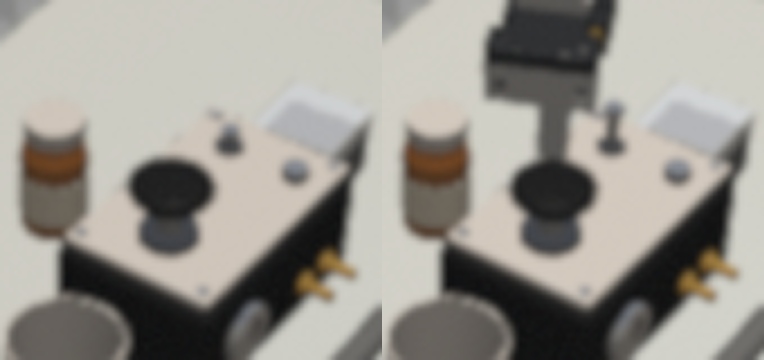

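The left panel (before) shows the pin head at y≈130, and the right panel (after) at y≈108. The pin rose about 20 mm and the plunger is back up. I continue with more strokes.

{"api": "carry_out", "payload": {"increments": [[255, [0, 0, 20], 0], [255, [0, 0, 10], 0], [255, [0, 0, 10], 0], [255, [0, 0, 10], 0], [255, [0, 0, 0], 0], [255, [0, 0, 0], 0]]}}

```text
time: 4.7
tool_pos: [0.5103, 0.0135, 0.1347]
ee_rot: [3.139, -0.006, 0.353]
wrist_force: [-5.3, 0.5, 21.4]
width: 0.0005
finger_force: 10.7
```

{"api": "carry_out", "payload": {"increments": [[255, [0, 0, -25], 0], [255, [0, 0, -25], 0], [255, [0, 0, 0], 0], [255, [0, 0, 0], 0], [255, [0, 0, 0], 0], [255, [0, 0, 0], 0], [255, [0, 0, 0], 0], [255, [0, 0, 0], 0]]}}

```text
time: 5.5
tool_pos: [0.5083, 0.0136, 0.1776]
ee_rot: [-3.141, 0.001, 0.353]
wrist_force: [-0.4, 0.4, -0.0]
width: 0.0006
finger_force: 0.0
```

{"api": "carry_out", "payload": {"increments": [[255, [0, 0, 20], 0], [255, [0, 0, 10], 0], [255, [0, 0, 10], 0], [255, [0, 0, 10], 0], [255, [0, 0, 0], 0], [255, [0, 0, 0], 0]]}}

```text
time: 6.1
tool_pos: [0.5103, 0.0134, 0.1347]
ee_rot: [3.139, -0.006, 0.353]
wrist_force: [-5.3, 0.4, 21.1]
width: 0.0005
finger_force: 10.8
```

{"api": "carry_out", "payload": {"increments": [[255, [0, 0, -25], 0], [255, [0, 0, -25], 0], [255, [0, 0, 0], 0], [255, [0, 0, 0], 0], [255, [0, 0, 0], 0], [255, [0, 0, 0], 0], [255, [0, 0, 0], 0], [255, [0, 0, 0], 0]]}}

```text
time: 6.9
tool_pos: [0.5083, 0.0136, 0.1776]
ee_rot: [-3.141, 0.001, 0.353]
wrist_force: [0.3, -0.2, -0.2]
width: 0.0003
finger_force: 0.0
```

{"api": "carry_out", "payload": {"increments": [[255, [0, 0, 20], 0], [255, [0, 0, 10], 0], [255, [0, 0, 10], 0], [255, [0, 0, 10], 0], [255, [0, 0, 0], 0], [255, [0, 0, 0], 0]]}}

```text
time: 7.5
tool_pos: [0.5104, 0.0134, 0.1347]
ee_rot: [3.138, -0.006, 0.353]
wrist_force: [-4.8, 0.4, 21.4]
width: 0.0002
finger_force: 10.7
```

{"api": "carry_out", "payload": {"increments": [[255, [0, 0, -25], 0], [255, [0, 0, -25], 0], [255, [0, 0, 0], 0], [255, [0, 0, 0], 0], [255, [0, 0, 0], 0], [255, [0, 0, 0], 0], [255, [0, 0, 0], 0], [255, [0, 0, 0], 0]]}}

```text
time: 8.3
tool_pos: [0.5083, 0.0136, 0.1777]
ee_rot: [-3.141, 0.001, 0.353]
wrist_force: [-0.0, -0.4, 0.2]
width: 0.0006
finger_force: 0.0
```

{"api": "carry_out", "payload": {"increments": [[255, [0, 0, 20], 0], [255, [0, 0, 10], 0], [255, [0, 0, 10], 0], [255, [0, 0, 10], 0], [255, [0, 0, 0], 0], [255, [0, 0, 0], 0]]}}

```text
time: 8.9
tool_pos: [0.5104, 0.0134, 0.1347]
ee_rot: [3.138, -0.006, 0.353]
wrist_force: [-4.9, -0.2, 21.1]
width: 0.0005
finger_force: 10.7
```

{"api": "carry_out", "payload": {"increments": [[255, [0, 0, -25], 0], [255, [0, 0, -25], 0], [255, [0, 0, 0], 0], [255, [0, 0, 0], 0], [255, [0, 0, 0], 0], [255, [0, 0, 0], 0], [255, [0, 0, 0], 0], [255, [0, 0, 0], 0]]}}

```text
time: 9.7
tool_pos: [0.5083, 0.0136, 0.1776]
ee_rot: [-3.141, 0.001, 0.353]
wrist_force: [-0.0, -0.6, -0.1]
width: 0.0004
finger_force: 0.0
```

Run:
```python
from h import *
from bench import robot
im=robot.snapshot("side"); b=cv2.imread("pics/side0.png")
f=lambda a:cv2.resize(a[160:240,290:375],None,fx=4.5,fy=4.5,interpolation=cv2.INTER_CUBIC)
cv2.imwrite("pics/s2.png",np.hstack([f(b),f(im)]))
```

```text
(no output)
```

View pics/s2.png

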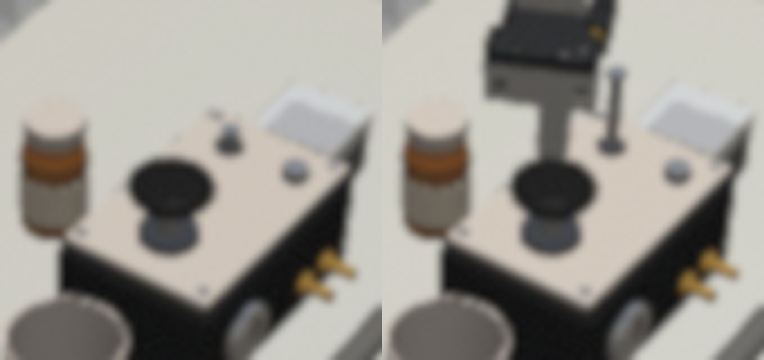

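The pin head is now at y≈72 (it was 130), which is near full. I give another stroke, which is harmless, and check that the pin no longer moves.

{"api": "carry_out", "payload": {"increments": [[255, [0, 0, 20], 0], [255, [0, 0, 10], 0], [255, [0, 0, 10], 0], [255, [0, 0, 10], 0], [255, [0, 0, 0], 0], [255, [0, 0, 0], 0]]}}

```text
time: 10.35
tool_pos: [0.5105, 0.0134, 0.1347]
ee_rot: [3.138, -0.006, 0.353]
wrist_force: [-5.0, 0.6, 21.3]
width: 0.0004
finger_force: 10.5
```

{"api": "carry_out", "payload": {"increments": [[255, [0, 0, -25], 0], [255, [0, 0, -25], 0], [255, [0, 0, 0], 0], [255, [0, 0, 0], 0], [255, [0, 0, 0], 0], [255, [0, 0, 0], 0], [255, [0, 0, 0], 0], [255, [0, 0, 0], 0]]}}

```text
time: 11.15
tool_pos: [0.5083, 0.0136, 0.1776]
ee_rot: [-3.141, 0.001, 0.353]
wrist_force: [0.5, -0.1, -0.0]
width: 0.0008
finger_force: 0.0
```

Run:
```python
from h import *
from bench import robot
im=robot.snapshot("side"); np.save("s6.npy",im)
b=cv2.imread("pics/s2.png")
f=lambda a:cv2.resize(a[160:240,290:375],None,fx=4.5,fy=4.5,interpolation=cv2.INTER_CUBIC)
n=f(im); d=cv2.absdiff(n,b[:,382:] if b.shape[1]-382==n.shape[1] else b[:,-n.shape[1]:]).max(2)
print((d>25).sum(), d[50:160,210:260].max())
g=lambda a:cv2.cvtColor(a,cv2.COLOR_BGR2GRAY)[171:196,338:347]
print(np.c_[np.arange(171,196),g(im)])
```

```text
0 3
[[171  72 113 166 198 207 207 207 207 207]
 [172 107 151 185 202 206 207 207 207 207]
 [173 137 181 198 202 202 204 206 206 207]
 [174 150 187 189 184 181 189 199 205 207]
 [175 153 178 167 154 150 162 186 203 207]
 [176 156 171 148 128 127 144 177 201 207]
 [177 163 179 151 114 112 146 184 203 207]
 [178 170 189 160 108 104 156 194 206 207]
 [179 174 192 162 105 106 161 198 207 208]
 [180 175 191 160 104 109 163 198 207 208]
 [181 177 186 152 101 111 165 199 207 208]
 [182 182 182 144  98 117 168 200 207 208]
 [183 184 180 139  99 122 171 200 207 208]
 [184 174 167 132  97 123 171 201 207 207]
 [185 157 147 119  94 122 171 200 206 205]
 [186 167 149 115  93 128 175 200 205 204]
 [187 189 161 115  95 136 180 200 203 203]
 [188 195 163 111  97 144 186 200 201 202]
 [189 189 156 107  99 147 187 200 202 202]
 [190 165 133  97  91 131 169 192 201 202]
 [191 128  97  83  83 103 140 177 198 202]
 [192 117  82  77  77  85 120 166 195 202]
 [193 136 101  88  85  97 129 171 198 203]
 [194 170 148 134 133 145 166 187 199 203]
 [195 195 186 179 178 185 194 200 202 203]]
```

The picture didn't change at all, so the pin is at its end stop. I retreat upward, check, and hand in.

{"api": "carry_out", "payload": {"increments": [[255, [0, 0, -20], 0], [255, [0, 0, -30], 0], [255, [0, 0, -30], 0], [255, [0, 0, 0], 0], [255, [0, 0, 0], 0]]}}

```text
time: 11.7
tool_pos: [0.5089, 0.0135, 0.2589]
ee_rot: [3.141, -0.001, 0.353]
wrist_force: [-0.0, 0.0, -0.3]
width: -0.0001
finger_force: 0.0
```

Run:
```python
from h import *
from bench import robot
a=robot.snapshot("side"); w=robot.snapshot("wrist")
f=cv2.resize(a[160:240,290:375],(382,360),interpolation=cv2.INTER_CUBIC)
cv2.imwrite("pics/end.png",np.hstack([f,cv2.resize(w[100:325,200:440],(384,360))]))
```

```text
(no output)
```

View pics/end.png

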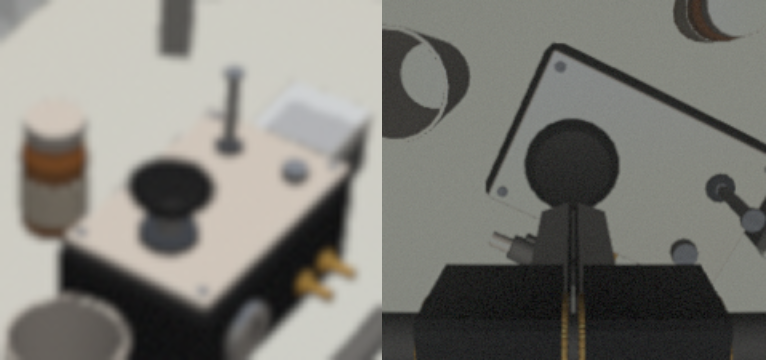

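The pin head is at (234,72) with its collar at (229,146). The plunger is up at (172,188), the vent button is up at (295,170), and the tool is clear.

```bash
python3 -c "
from bench import robot
print(robot.close_job())"
```

```text
the job is handed in; nothing more can be done
None
```

I gave the pump six full strokes and handed the job in at about 12 s: the pin stands out and didn't move on the last stroke, the plunger is up and released, and nothing else appears disturbed, though the narrow neck was too small to make out in the pictures.

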